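Set a cordless driver's torque collar by clicks and log it

TASK

The scale on the cordless driver's torque collar is worn away, so set it by feel: turn the dark collar counter-clockwise (seen from above) until it meets its end stop, without forcing it or wrenching the driver round in its cradle, then turn it back clockwise exactly four clicks from the stop and let go. Only then gently push the green button on the white checker fully down to log the setting and release it. Leave everything else on the bench where it is.

Things in the scene. Friction and masses are not known exactly. Their poses are not given: they have to be found in the camera images.
- cradle: Grey fixed base plate 150 x 120 x 14 mm with an aluminium cup. Origin: centre of its underside, on the collar's upright axis. It holds an orange pistol-grip cordless driver nose up (barrel 64 mm across, to 150 mm above the bench); its grip and battery reach out along the cradle's +x to 200 mm from the axis, 30 to 140 mm above the bench.
- battery_end (a point): Battery of the driver, 190 mm out from the collar's axis along the cradle's +x, 85 mm above the bench. The driver sits in rubber: it twists about the upright axis by about 0.11 rad per N m put on the collar and springs back. A shift of this point by more than 20 mm (0.95 N m) is wrenching the driver.
- nose_tip (a point): Top of the driver's steel nose, on the collar's axis, 202 mm above the bench; z up. The nose is 26 mm across at most and stands above the collar.
- collar_grip (a point): On the collar's upright axis at the height to grip it, 165 mm above the bench. The collar is the dark ribbed ring 52 mm across, 152 to 178 mm above the bench. Grip it from above at any yaw, fingers astride the nose. Clockwise from above raises the setting. It starts 2 to 4 clicks from the counter-clockwise stop.
- collar: The collar. It has 9 even clicks from stop to stop, each somewhere from 10 to 20 degrees. Leaving a detent takes a torque that climbs to 0.15 to 0.45 N m and falls away suddenly as the collar clicks into the next. Each end stop is hard and coincides with a detent; its direction differs each time and is not marked. Origin: on the axis, at the bench.
- collar_mark (a point): White line on the collar's top, this point 22 mm out from the axis, 179 mm above the bench. It turns with the collar, but there is no scale to read it against.
- pin_tip (a point): Tip of a 6 mm brass pin in the nose, on the axis. It stands 1 mm above nose_tip at the counter-clockwise stop and rises a quarter of a millimetre per click: the true setting, but too little to be read reliably.
- checker: White checker box 120 x 100 x 55 mm with a dark screen, fixed to the bench. Origin: centre of its underside.
- logbtn_top (a point): Centre of the top of the round green push button (28 mm across) on the checker, 30 mm from the checker's centre towards its -x side, about 77 mm above the bench; pressed straight down.
- logbtn (a joint): Travel of the green button, 0 up to 0.006 m fully down (5 N); it springs back.
- wrench: Loose steel wrench lying on the bench; leave alone.
- bit_tray: Loose red tray 70 x 100 x 28 mm; leave alone.
- tape_roll: Loose cardboard ring 96 mm across, 45 mm high; leave alone.
- spare_pack: Loose black battery pack 75 x 115 x 60 mm; leave alone.
- screwdriver: Loose screwdriver; leave alone.
- jar: Small closed jar, 60 mm across, 80 mm high; leave alone.
Not all that is in view belongs to the job. Leave any orange or turquoise look-alike of the checker alone.

How it is judged:
By the outcome, as a careful person would: the job done as asked, in the order asked, and still so for the second after the job is handed in, with the robot touching nothing.
It also fails if it takes over 70 s, if anything falls off the work surface, if the arm or the gripper's body presses on something with over 40 N, if the wrist force passes 120 N, or if a joint passes its speed limit or range.

ROBOT

A 6-joint arm with a two-finger parallel gripper is mounted at the origin on the work surface. World frame = base frame: x ahead of the robot, y to its left, z up, the work surface at z = 0. Lengths are in mm, angles in rad, forces in N, time in s.
With the tool pointing down it reaches from about 325 to 1000 mm from the base axis. Payload 5.1 kg.
Tool frame: the origin (TCP) lies at the very end of the fingers, on their centre line; the grasp point (between the pads) lies 19 mm behind it (arm.hold_point_z is the distance from the TCP to the grasp point, in mm); x points along the fingers, y is the direction in which the jaws open and shut, and the axes are right-handed (so a half turn about x gives the same grasp; the last joint's range is limited). The gripper opens to 85 mm and grips with 20 to 120 N. Pads are 22 mm wide; open, the fingers measure 114 mm over their backs; the gripper's body (76 mm by 85 mm) begins 54 mm behind the grasp point. The pads swing forward as they close: fully open they stand 13 mm farther back than shut.
Start: joints at [-1.298, 0.124, 1.65, -0, 1.367, -0.083], TCP at [226.389, -609.289, 231.322] pointing down, gripper open.
Joint ranges: [-2.61, 2.61], [-1.02, 2.33], [0.03, 2.71], [-1.35, 4.49], [0.32, 2.68], [-2.91, 2.91]. Speed limits (rad/s): [2.57, 2.57, 3.14, 3.14, 3.14, 3.14].

INTERFACE

Orientations are given as a rotation vector (axis times angle).
In Python, from workcell import arm, vision, workorder gives the robot as it stands. The module is installed in compiled form; this text tells all that it offers.
- The arm moves only by the tool apply_moves, never from a script. Its argument "increments" is a list of rows, each a list of 4 numbers: the shift along the tool's x, y, z in mm, then the turn about the tool's x in degrees. A call has 1 to 20 rows; each row is the pose to reach, as a shift and turn from the pose commanded when the call began, along the tool's axes at that moment; what a row does not reach only later rows make up. A row lasts 1/8 s, in which the tool goes at most 62.5 mm and 10.7 degrees, less where a joint would pass 70% of its speed; a pose out of reach is approached as far as the arm can. A call with a gripper value outside its range is refused whole. "gripper" is the gripper's target within -1 to 1 (fully open at 1, half-way at 0, shut at -1), set as the call begins (left out, the last holds). The fingers move at their own pace and stop on an object; the grip force is fixed at half the most. Time passes only in rows, so rows that repeat a pose let the fingers close. It gives the time, the measured TCP pose, the force and the opening at its end, in the units of the state.
- arm.sense(): the state, without advancing time (a new reading comes with each control period).
- vision.snapshot(name): name is "scene" or "top"; returns a dict with "frame" (400x640x3 uint8, blue, green, red), "mtx" (3x3 intrinsics, pixels), "dist_coeffs" ([k1, k2, p1, p2, k3] as OpenCV has them; the pictures are not rectified), "R" (3x3) and "t" (3): a world point X has camera coordinates R X + t. Camera axes: x right, y down, z forward; pixel columns grow to the right and rows downward; lengths in mm; the calibration is good to about 2 mm. A picture is of the moment at which its call begins. There is no depth.
- workorder.finish_job(): hands the job in, once; it reports no verdict.
The state is a dict: "t": time; "joint_positions": joint angles; "qd": joint speeds; "joint_torque": joint torques, N m; "tool_pos": TCP position; "tcp_rot": TCP orientation; "contact_force": force on the tool from outside, world axes, zero at the start; "ft_torque": the same for the moment, N m; "width": opening from 0.0 (shut) to 1.0 (fully open).
Only numpy, scipy, OpenCV 4.12 (cv2) and the standard library are available. Lean on these libraries where they do the work, as an engineer would, in place of code of your own. Each camera call takes 0.05 s, during which the arm holds its last target.

## Working session

There is one attempt and no reset: what is moved stays moved. The work goes in short steps, Python scripts to look and compute and a tool call to move; the robot and the scene stay as the last step left them, time stands still between calls to the robot, and variables do not carry over. Pictures are saved under pics/ and viewed, and the job is handed in when it is done.

Besides the shell and the picture viewer there is one more tool, called after "Request:" as name([rows], argument=value, ...), one row to a line, values as JSON. apply_moves: Moves the arm, as the interface text tells. Its arguments: {"type":"object","properties":{"increments":{"type":"array","items":{"type":"array","items":{"type":"number"}}},"gripper":{"type":"number"}},"required":["increments"]}

```bash
mkdir -p pics
cat > h.py <<'E'
import numpy as np, cv2
from workcell import arm, vision, workorder
def snap(n,f=None):
    s=vision.snapshot(n)
    if f: cv2.imwrite('pics/'+f,s['frame'])
    return s
def ray(s,px,z):
    u=cv2.undistortPoints(np.array([[px]],float),np.array(s['mtx']),np.array(s['dist_coeffs']))[0,0]
    R=np.array(s['R']);t=np.array(s['t']).ravel()
    C=-R.T@t; d=R.T@np.array([u[0],u[1],1.])
    return C+d*(z-C[2])/d[2]
def proj(s,X):
    return cv2.projectPoints(np.array([X],float).reshape(-1,1,3),cv2.Rodrigues(np.array(s['R']))[0],np.array(s['t'],float),np.array(s['mtx']),np.array(s['dist_coeffs']))[0][:,0]
E
python3 - <<'E'
from h import *
import pickle
a=snap('scene','s0.png');b=snap('top','t0.png')
pickle.dump((a,b),open('v0.pkl','wb'))
s=arm.sense();print(s)
for c in(a,b):print(-np.array(c['R']).T@np.array(c['t']).ravel())
E
```

```text
{'t': 0.1, 'joint_positions': array([-1.29762684e+00,  1.24469879e-01,  1.65154480e+00,  9.21508279e-06,
        1.36753222e+00, -8.26029415e-02]), 'qd': array([-0.00082196,  0.00016997, -0.00324171, -0.00069006,  0.00029183,
       -0.00020055]), 'joint_torque': array([ 1.07866465e-04, -4.24930751e+01, -3.66654861e+01, -5.83490691e-05,
        3.93163253e-03,  3.73050582e-06]), 'tool_pos': array([ 226.22534999, -608.76153226,  230.15219478]), 'tcp_rot': array([ 2.02832099,  0.36670135, -2.02868567]), 'contact_force': array([0.11502348, 1.08904674, 0.0714812 ]), 'ft_torque': array([-0.01562407, -0.01578598, -0.01038187]), 'width': 1.0003556188422966}
[1124.86294627  354.86283311 1119.79332226]
[ 401.40090388  -26.85824481 1326.23657884]
```

View pics/s0.png

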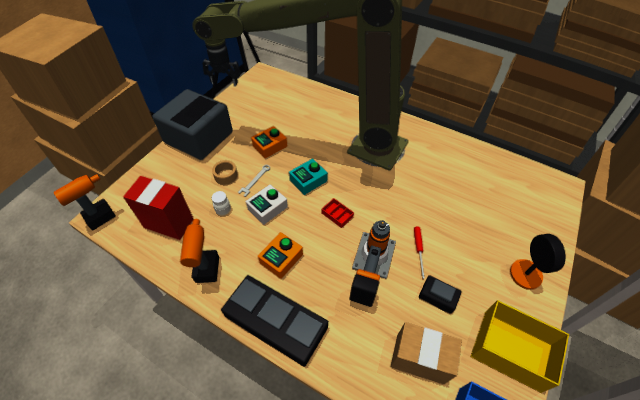

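View pics/t0.png

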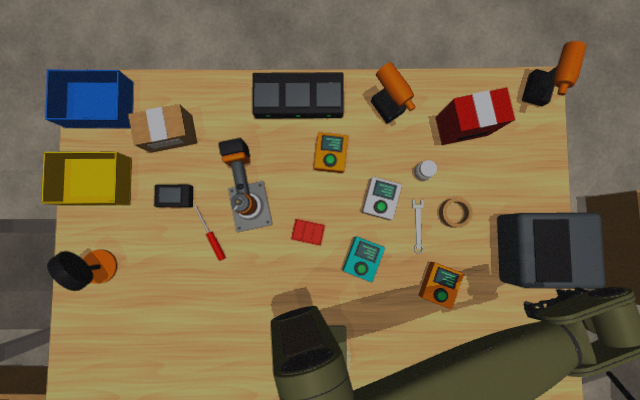

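The scene view shows the upright driver at (378,240) and the top view shows it at (246,203). There are four checkers: white, scene (267,203) / top (382,198); orange, scene (280,254) and (269,141); turquoise, scene (308,176). Only the white one fits the description. I'll confirm that in enlarged crops.

Run:
```python
from h import *
import pickle
a,b=pickle.load(open('v0.pkl','rb'))
f=lambda s,x,y,w,h:cv2.resize(s['frame'][y:y+h,x:x+w],(400,300),interpolation=cv2.INTER_CUBIC)
cv2.imwrite('pics/c0.png',np.vstack([np.hstack([f(a,340,210,80,60),f(a,230,175,80,60)]),np.hstack([f(b,205,175,80,60),f(b,342,170,80,60)])]))
for n,s in(('s',a),('t',b)):
    hsv=cv2.cvtColor(s['frame'],cv2.COLOR_BGR2HSV)
    m=cv2.inRange(hsv,(45,120,60),(80,255,255))
    k,l,st,c=cv2.connectedComponentsWithStats(m)
    for i in range(1,k):
        if st[i,4]>15:print(n,st[i],c[i].round(1),ray(s,c[i],77).round(1))
```

```text
s [271 129   7   5  23] [273.7 130.5] [ 210.3 -394.5   77. ]
s [257 135   9   9  41] [261.4 138.8] [ 278.  -409.8   77. ]
s [311 162   7   6  37] [314.1 164.6] [ 292.4 -147.7   77. ]
s [296 169  10  11  63] [300.9 173.1] [ 356. -168.   77.]
s [268 189   8   7  42] [271.5 191.9] [ 488.2 -212.    77. ]
s [253 197  11  12  71] [258.4 202. ] [ 550.  -226.3   77. ]
s [281 238   9   8  56] [285.2 241.5] [638.1 -52.7  77. ]
s [266 249  13  14  86] [272.1 255. ] [702.1 -61.2  77. ]
t [326 138  14  11  71] [333.6 142.4] [690.2 -65.9  77. ]
t [326 155   9   9  66] [329.8 158.9] [636.9 -53.5  77. ]
t [377 202   9   9  66] [380.8 206.1] [ 485.5 -213.2   77. ]
t [357 264   9   9  64] [361.  268.3] [ 291.6 -147.8   77. ]
t [441 271  15  15  74] [448.6 278.1] [ 260.4 -418.4   77. ]
t [438 292   9   8  60] [441.6 295.5] [ 207.5 -395.3   77. ]
```

View pics/c0.png

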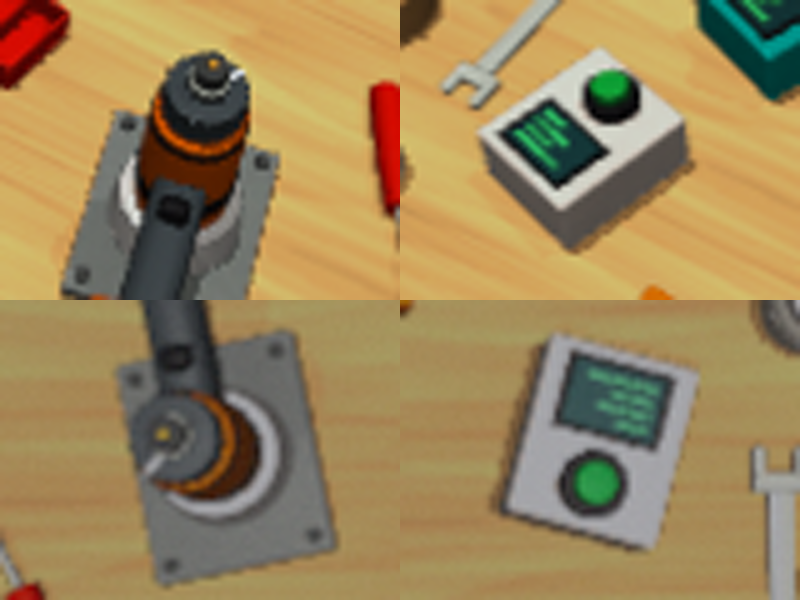

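The crops confirm the white checker, with its button at top (381,206). The driver's nose pin is at scene (382.6,223) and top (237.6,201.8).

Run:
```python
from h import *
import pickle
a,b=pickle.load(open('v0.pkl','rb'))
from scipy.optimize import least_squares
P=[(382.6,223.),(237.6,201.8)]
for s,p in zip((a,b),P):print(ray(s,p,203).round(1))
r=least_squares(lambda X:np.r_[proj(a,X)[0]-P[0],proj(b,X)[0]-P[1]],[500,200,200.]);print(r.x,r.fun)
# brass/steel refinement: baseplate corners in top
c=[(128,370),(282,335),(330,545),(160,583)]  # crop corners outer
c=[(118,368),(293,331),(337,550),(160,585)]
q=np.array([ray(b,(205+x/5,175+(y-300)/5),14)for x,y in c]);print(q.round(1),q.mean(0))
# collar dark ring: ellipse
print(ray(a,(387.4,224.8),179),ray(b,(235,208.6),179))
from scipy.spatial.transform import Rotation as Ro
print(Ro.from_rotvec(arm.sense()['tcp_rot']).as_matrix().round(3))
```

```text
[493.7 213.9 203. ]
[491.7 211.9 203. ]
[491.76053829 212.99902915 199.75864307] [-0.1658482   0.00403801 -0.13939354  0.06579632]
[[551.1 282.3  14. ]
 [575.2 166.4  14. ]
 [429.3 136.7  14. ]
 [407.1 253.   14. ]] [490.64619971 209.59675744  14.        ]
[475.78157555 225.87159267 179.        ] [473.92369658 224.312912   179.        ]
[[-0.001  0.348 -0.937]
 [ 0.002 -0.937 -0.348]
 [-1.    -0.002 -0.   ]]
```

Request:
apply_moves([
  [-15, 0, 0, 0],
  [-40, 0, 0, 0],
  [-65, 0, 0, 0],
  [-80, 0, 0, 0],
  [-80, 0, 0, 0],
], gripper=1)

```text
t: 0.72
tool_pos: [226.6, -609.9, 313.5]
tcp_rot: [2.027, 0.361, -2.026]
contact_force: [-0.2, -0.4, 0.2]
width: 1.0
```

Request:
apply_moves([
  [0, -14, -11, 0],
  [0, -42, -33, 0],
  [0, -84, -66, 0],
  [0, -126, -99, 0],
  [0, -168, -132, 0],
  [0, -210, -166, 0],
  [0, -252, -199, 0],
  [0, -294, -232, 0],
  [0, -336, -265, 0],
  [0, -378, -298, 0],
  [0, -420, -332, 0],
  [0, -462, -365, 0],
  [0, -504, -398, 0],
  [0, -546, -431, 0],
  [0, -588, -464, 0],
  [0, -622, -491, 0],
  [0, -650, -514, 0],
  [0, -670, -529, 0],
  [0, -677, -535, 0],
  [0, -677, -535, 0],
])

```text
t: 3.22
tool_pos: [491.3, 211.7, 310.4]
tcp_rot: [2.025, 0.365, -2.029]
contact_force: [-0.1, -0.5, -0.5]
width: 1.003
```

Run:
```python
from h import *
from scipy.spatial.transform import Rotation as Ro
a=snap('scene','s1.png')
s=arm.sense();print(arm.hold_point_z,{k:np.round(v,3) for k,v in s.items()})
print(Ro.from_rotvec(s['tcp_rot']).as_matrix().round(4))
cv2.imwrite('pics/c1.png',cv2.resize(a['frame'][150:300,300:460],(800,600),fx=1,fy=1))
```

```text
18.700000000000003 {'t': np.float64(3.275), 'joint_positions': array([ 0.306, -0.17 ,  1.807, -0.   ,  1.506,  1.521]), 'qd': array([-0.013, -0.008, -0.001,  0.001, -0.001,  0.001]), 'joint_torque': array([ 4.8100e-01, -2.9334e+01, -3.7614e+01,  2.9000e-02, -1.1000e-02,
        7.0000e-03]), 'tool_pos': array([491.436, 211.223, 310.709]), 'tcp_rot': array([ 2.026,  0.364, -2.029]), 'contact_force': array([-0.461, -0.978, -0.016]), 'ft_torque': array([ 0.025,  0.01 , -0.009]), 'width': np.float64(0.999)}
[[-1.100e-03  3.483e-01 -9.374e-01]
 [-7.000e-04 -9.374e-01 -3.483e-01]
 [-1.000e+00  3.000e-04  1.300e-03]]
```

View pics/c1.png

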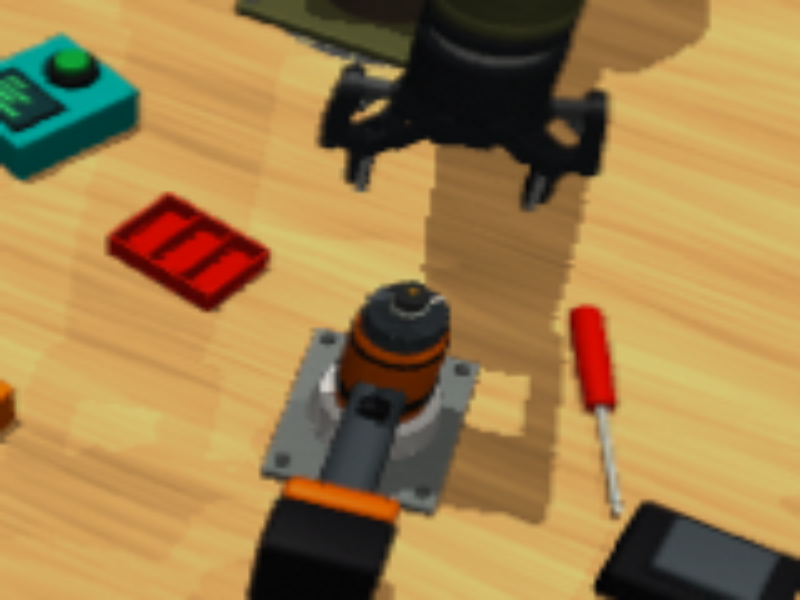

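The gripper is centred above the upright driver (nose at crop (412,292)), and its open fingers will clear both sides. Descending to a TCP height of about 150.

Request:
apply_moves([
  [10, -1, -1, 0],
  [30, -1, -1, 0],
  [55, -1, -1, 0],
  [80, -1, -1, 0],
  [100, -1, -1, 0],
  [115, -1, -1, 0],
  [130, -1, -1, 0],
  [140, -1, -1, 0],
  [150, -1, -1, 0],
  [157, -1, -1, 0],
  [160, -1, -1, 0],
  [160, -1, -1, 0],
])

```text
t: 4.78
tool_pos: [492.7, 213.0, 151.4]
tcp_rot: [2.028, 0.365, -2.028]
contact_force: [-0.5, -0.2, 0.5]
width: 0.998
```

Request:
apply_moves([
  [0, 0, 0, 0],
  [0, 0, 0, 0],
  [0, 0, 0, 0],
  [0, 0, 0, 0],
  [0, 0, 0, 0],
  [0, 0, 0, 0],
  [0, 0, 0, 0],
  [0, 0, 0, 0],
], gripper=-1)

```text
t: 5.78
tool_pos: [493.0, 212.5, 152.2]
tcp_rot: [2.028, 0.364, -2.026]
contact_force: [-1.5, -3.8, 5.5]
width: 0.589
```

```bash
cat >> h.py <<'E'
def st():
    from scipy.spatial.transform import Rotation as Ro
    s=arm.sense();M=Ro.from_rotvec(s['tcp_rot']).as_matrix()
    print('t %.2f yaw %.2f T'%(s['t'],np.degrees(np.arctan2(M[1,1],M[0,1]))),s['ft_torque'].round(3),'F',s['contact_force'].round(1),'p',s['tool_pos'].round(1),'w %.3f j6 %.2f'%(s['width'],s['joint_positions'][5]))
E
python3 - <<'E'
from h import *
st()
a=snap('scene','s2.png')
cv2.imwrite('pics/c2.png',cv2.resize(a['frame'][150:300,300:460],(800,600)))
E
```

```text
t 5.78 yaw -69.59 T [-0.627  0.277  0.196] F [-1.5 -3.8  5.5] p [493.  212.5 152.2] w 0.589 j6 1.52
```

View pics/c2.png

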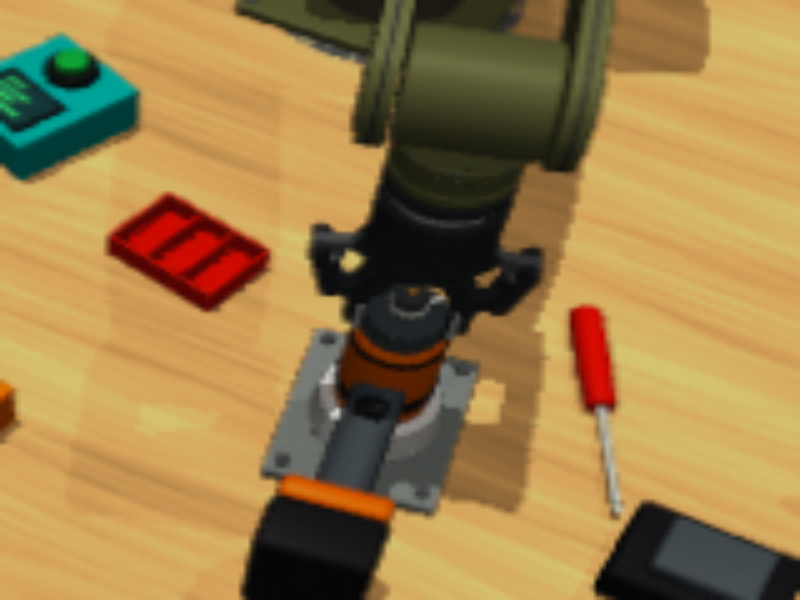

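The jaws are closed on the dark collar at crop (405,318): width 0.589, about 50 mm. I'm starting the counter-clockwise turn (negative turn about tool x) in small felt steps.

Request:
apply_moves([
  [0, 0, 0, -1],
  [0, 0, 0, -2],
])

```text
t: 6.08
tool_pos: [493.2, 212.6, 152.2]
tcp_rot: [2.008, 0.397, -2.005]
contact_force: [-0.8, -4.9, 5.5]
width: 0.591
```

```bash
python3 -c "
from h import *
st()"
```

```text
t 6.08 yaw -67.59 T [-0.598  0.124  0.053] F [-0.8 -4.9  5.5] p [493.2 212.6 152.2] w 0.591 j6 1.49
```

Request:
apply_moves([
  [0, 0, 0, -2],
])

```text
t: 6.2
tool_pos: [493.2, 212.6, 152.2]
tcp_rot: [1.987, 0.429, -1.984]
contact_force: [-1.2, -4.7, 6.0]
width: 0.586
```

```bash
python3 -c "
from h import *
st()"
```

```text
t 6.20 yaw -65.57 T [-0.583  0.216 -0.071] F [-1.2 -4.7  6. ] p [493.2 212.6 152.2] w 0.586 j6 1.45
```

Request:
apply_moves([
  [0, 0, 0, -2],
])

```text
t: 6.32
tool_pos: [493.3, 212.6, 152.2]
tcp_rot: [1.966, 0.46, -1.963]
contact_force: [-0.8, -3.5, 5.5]
width: 0.592
```

```bash
python3 -c "
from h import *
st()"
```

```text
t 6.33 yaw -63.59 T [-0.576  0.114 -0.218] F [-0.8 -3.5  5.5] p [493.3 212.6 152.2] w 0.592 j6 1.42
```

Request:
apply_moves([
  [0, 0, 0, -2],
])

```text
t: 6.45
tool_pos: [493.5, 212.6, 152.3]
tcp_rot: [1.946, 0.491, -1.942]
contact_force: [1.5, -3.8, 4.6]
width: 0.59
```

```bash
python3 -c "
from h import *
st()"
```

```text
t 6.45 yaw -61.60 T [-0.596  0.044 -0.359] F [ 1.5 -3.8  4.6] p [493.5 212.6 152.3] w 0.590 j6 1.38
```

Request:
apply_moves([
  [0, 0, 0, -1],
])

```text
t: 6.58
tool_pos: [493.5, 212.7, 152.2]
tcp_rot: [1.935, 0.506, -1.931]
contact_force: [1.6, -5.3, 5.4]
width: 0.589
```

```bash
python3 -c "
from h import *
st()"
```

```text
t 6.58 yaw -60.63 T [-0.537  0.009 -0.451] F [ 1.6 -5.3  5.4] p [493.5 212.7 152.2] w 0.589 j6 1.37
```

Request:
apply_moves([
  [0, 0, 0, -1],
])

```text
t: 6.7
tool_pos: [493.4, 212.6, 152.3]
tcp_rot: [1.924, 0.521, -1.921]
contact_force: [0.3, -4.9, 5.8]
width: 0.592
```

```bash
python3 -c "
from h import *
st()"
```

```text
t 6.70 yaw -59.63 T [-0.621  0.026 -0.308] F [ 0.3 -4.9  5.8] p [493.4 212.6 152.3] w 0.592 j6 1.35
```

Request:
apply_moves([
  [0, 0, 0, -1],
])

```text
t: 6.82
tool_pos: [493.4, 212.6, 152.2]
tcp_rot: [1.913, 0.536, -1.91]
contact_force: [-0.3, -5.2, 5.7]
width: 0.589
```

```bash
python3 -c "
from h import *
st()"
```

```text
t 6.83 yaw -58.63 T [-0.681  0.106 -0.26 ] F [-0.3 -5.2  5.7] p [493.4 212.6 152.2] w 0.589 j6 1.33
```

Request:
apply_moves([
  [0, 0, 0, -1],
])

```text
t: 6.95
tool_pos: [493.3, 212.6, 152.2]
tcp_rot: [1.902, 0.551, -1.9]
contact_force: [-0.8, -4.9, 6.7]
width: 0.587
```

```bash
python3 -c "
from h import *
st()"
```

```text
t 6.95 yaw -57.61 T [-0.685  0.32  -0.09 ] F [-0.8 -4.9  6.7] p [493.3 212.6 152.2] w 0.587 j6 1.31
```

Request:
apply_moves([
  [0, 0, 0, -1],
])

```text
t: 7.08
tool_pos: [493.2, 212.6, 152.2]
tcp_rot: [1.891, 0.566, -1.888]
contact_force: [-0.9, -6.1, 7.0]
width: 0.588
```

```bash
python3 -c "
from h import *
st()"
```

```text
t 7.08 yaw -56.58 T [-0.66   0.277 -0.1  ] F [-0.9 -6.1  7. ] p [493.2 212.6 152.2] w 0.588 j6 1.30
```

Request:
apply_moves([
  [0, 0, 0, -1],
])

```text
t: 7.2
tool_pos: [493.2, 212.6, 152.2]
tcp_rot: [1.879, 0.581, -1.877]
contact_force: [-1.2, -5.3, 5.6]
width: 0.592
```

```bash
python3 -c "
from h import *
st()"
```

```text
t 7.20 yaw -55.57 T [-0.62   0.183 -0.094] F [-1.2 -5.3  5.6] p [493.2 212.6 152.2] w 0.592 j6 1.28
```

Request:
apply_moves([
  [0, 0, 0, -1],
])

```text
t: 7.32
tool_pos: [493.1, 212.6, 152.3]
tcp_rot: [1.868, 0.596, -1.866]
contact_force: [-2.6, -5.0, 5.8]
width: 0.591
```

```bash
python3 -c "
from h import *
st()"
```

```text
t 7.33 yaw -54.56 T [-0.723  0.301  0.101] F [-2.6 -5.   5.8] p [493.1 212.6 152.3] w 0.591 j6 1.26
```

Request:
apply_moves([
  [0, 0, 0, -1],
])

```text
t: 7.45
tool_pos: [493.1, 212.6, 152.2]
tcp_rot: [1.857, 0.61, -1.855]
contact_force: [-0.9, -5.5, 7.0]
width: 0.589
```

```bash
python3 -c "
from h import *
st()"
```

```text
t 7.45 yaw -53.56 T [-0.646  0.247  0.059] F [-0.9 -5.5  7. ] p [493.1 212.6 152.2] w 0.589 j6 1.24
```

Request:
apply_moves([
  [0, 0, 0, -1],
])

```text
t: 7.58
tool_pos: [493.2, 212.6, 152.3]
tcp_rot: [1.846, 0.624, -1.844]
contact_force: [-2.3, -5.3, 5.6]
width: 0.589
```

```bash
python3 -c "
from h import *
st()"
```

```text
t 7.58 yaw -52.56 T [-0.683  0.154 -0.045] F [-2.3 -5.3  5.6] p [493.2 212.6 152.3] w 0.589 j6 1.23
```

Request:
apply_moves([
  [0, 0, 0, -1],
])

```text
t: 7.7
tool_pos: [493.2, 212.6, 152.2]
tcp_rot: [1.835, 0.638, -1.833]
contact_force: [-0.7, -4.7, 6.5]
width: 0.586
```

```bash
python3 -c "
from h import *
st()"
```

```text
t 7.70 yaw -51.58 T [-0.671  0.098 -0.087] F [-0.7 -4.7  6.5] p [493.2 212.6 152.2] w 0.586 j6 1.21
```

Request:
apply_moves([
  [0, 0, 0, -1],
])

```text
t: 7.82
tool_pos: [493.3, 212.7, 152.3]
tcp_rot: [1.824, 0.652, -1.822]
contact_force: [0.4, -4.7, 6.1]
width: 0.592
```

```bash
python3 -c "
from h import *
st()"
```

```text
t 7.83 yaw -50.59 T [-0.64   0.137 -0.21 ] F [ 0.4 -4.7  6.1] p [493.3 212.7 152.3] w 0.592 j6 1.19
```

Request:
apply_moves([
  [0, 0, 0, -1],
])

```text
t: 7.95
tool_pos: [493.3, 212.7, 152.2]
tcp_rot: [1.813, 0.666, -1.811]
contact_force: [0.5, -4.8, 6.7]
width: 0.589
```

```bash
python3 -c "
from h import *
st()"
```

```text
t 7.95 yaw -49.59 T [-0.553  0.22  -0.213] F [ 0.5 -4.8  6.7] p [493.3 212.7 152.2] w 0.589 j6 1.17
```

Request:
apply_moves([
  [0, 0, 0, -1],
])

```text
t: 8.07
tool_pos: [493.3, 212.6, 152.2]
tcp_rot: [1.802, 0.68, -1.8]
contact_force: [0.2, -4.8, 5.3]
width: 0.588
```

```bash
python3 -c "
from h import *
st()"
```

```text
t 8.07 yaw -48.60 T [-0.565  0.147 -0.249] F [ 0.2 -4.8  5.3] p [493.3 212.6 152.2] w 0.588 j6 1.16
```

Request:
apply_moves([
  [0, 0, 0, -1],
])

```text
t: 8.2
tool_pos: [493.4, 212.6, 152.2]
tcp_rot: [1.791, 0.693, -1.788]
contact_force: [0.7, -4.5, 6.0]
width: 0.587
```

```bash
python3 -c "
from h import *
st()"
```

```text
t 8.20 yaw -47.62 T [-0.594  0.112 -0.295] F [ 0.7 -4.5  6. ] p [493.4 212.6 152.2] w 0.587 j6 1.14
```

Request:
apply_moves([
  [0, 0, 0, -1],
])

```text
t: 8.32
tool_pos: [493.4, 212.7, 152.3]
tcp_rot: [1.78, 0.706, -1.777]
contact_force: [0.4, -5.1, 5.7]
width: 0.593
```

```bash
python3 -c "
from h import *
st()"
```

```text
t 8.32 yaw -46.63 T [-0.6    0.141 -0.392] F [ 0.4 -5.1  5.7] p [493.4 212.7 152.3] w 0.593 j6 1.12
```

Request:
apply_moves([
  [0, 0, 0, -1],
])

```text
t: 8.45
tool_pos: [493.4, 212.7, 152.2]
tcp_rot: [1.769, 0.72, -1.766]
contact_force: [0.4, -4.4, 5.6]
width: 0.584
```

```bash
python3 -c "
from h import *
st()"
```

```text
t 8.45 yaw -45.64 T [-0.592  0.064 -0.43 ] F [ 0.4 -4.4  5.6] p [493.4 212.7 152.2] w 0.584 j6 1.10
```

Request:
apply_moves([
  [0, 0, 0, -1],
])

```text
t: 8.57
tool_pos: [493.5, 212.7, 152.2]
tcp_rot: [1.757, 0.733, -1.754]
contact_force: [1.8, -5.1, 5.3]
width: 0.589
```

```bash
python3 -c "
from h import *
st()"
```

```text
t 8.57 yaw -44.66 T [-0.549  0.145 -0.471] F [ 1.8 -5.1  5.3] p [493.5 212.7 152.2] w 0.589 j6 1.09
```

Request:
apply_moves([
  [0, 0, 0, -1],
])

```text
t: 8.7
tool_pos: [493.2, 212.6, 152.2]
tcp_rot: [1.745, 0.746, -1.743]
contact_force: [-1.0, -4.3, 6.4]
width: 0.589
```

```bash
python3 -c "
from h import *
st()"
```

```text
t 8.70 yaw -43.61 T [-0.673  0.32  -0.071] F [-1.  -4.3  6.4] p [493.2 212.6 152.2] w 0.589 j6 1.07
```

Request:
apply_moves([
  [0, 0, 0, -1],
])

```text
t: 8.82
tool_pos: [493.1, 212.6, 152.3]
tcp_rot: [1.732, 0.76, -1.731]
contact_force: [-2.4, -4.1, 6.0]
width: 0.59
```

```bash
python3 -c "
from h import *
st()"
```

```text
t 8.82 yaw -42.55 T [-0.737  0.287  0.072] F [-2.4 -4.1  6. ] p [493.1 212.6 152.3] w 0.590 j6 1.05
```

Request:
apply_moves([
  [0, 0, 0, -1],
])

```text
t: 8.95
tool_pos: [493.0, 212.6, 152.3]
tcp_rot: [1.72, 0.773, -1.719]
contact_force: [-1.1, -4.3, 7.3]
width: 0.589
```

```bash
python3 -c "
from h import *
st()"
```

```text
t 8.95 yaw -41.53 T [-0.683  0.226  0.126] F [-1.1 -4.3  7.3] p [493.  212.6 152.3] w 0.589 j6 1.03
```

Request:
apply_moves([
  [0, 0, 0, -1],
])

```text
t: 9.07
tool_pos: [493.0, 212.6, 152.2]
tcp_rot: [1.708, 0.786, -1.707]
contact_force: [-0.8, -3.3, 6.9]
width: 0.589
```

```bash
python3 -c "
from h import *
st()"
```

```text
t 9.07 yaw -40.53 T [-0.675  0.179  0.093] F [-0.8 -3.3  6.9] p [493.  212.6 152.2] w 0.589 j6 1.02
```

Request:
apply_moves([
  [0, 0, 0, -1],
])

```text
t: 9.2
tool_pos: [493.1, 212.7, 152.2]
tcp_rot: [1.697, 0.798, -1.696]
contact_force: [-0.5, -4.9, 6.4]
width: 0.591
```

```bash
python3 -c "
from h import *
st()"
```

```text
t 9.20 yaw -39.54 T [-0.698  0.217  0.061] F [-0.5 -4.9  6.4] p [493.1 212.7 152.2] w 0.591 j6 1.00
```

Request:
apply_moves([
  [0, 0, 0, -1],
])

```text
t: 9.32
tool_pos: [493.2, 212.7, 152.2]
tcp_rot: [1.686, 0.811, -1.684]
contact_force: [-0.7, -4.5, 6.6]
width: 0.59
```

```bash
python3 -c "
from h import *
st()"
```

```text
t 9.32 yaw -38.56 T [-0.657  0.234  0.008] F [-0.7 -4.5  6.6] p [493.2 212.7 152.2] w 0.590 j6 0.98
```

Request:
apply_moves([
  [0, 0, 0, -1],
])

```text
t: 9.45
tool_pos: [493.2, 212.6, 152.2]
tcp_rot: [1.674, 0.823, -1.673]
contact_force: [-0.9, -5.3, 5.8]
width: 0.588
```

```bash
python3 -c "
from h import *
st()"
```

```text
t 9.45 yaw -37.57 T [-0.698  0.25  -0.247] F [-0.9 -5.3  5.8] p [493.2 212.6 152.2] w 0.588 j6 0.96
```

Request:
apply_moves([
  [0, 0, 0, -1],
])

```text
t: 9.57
tool_pos: [493.1, 212.6, 152.2]
tcp_rot: [1.663, 0.835, -1.661]
contact_force: [-0.9, -4.9, 6.0]
width: 0.588
```

```bash
python3 -c "
from h import *
st()"
```

```text
t 9.57 yaw -36.60 T [-0.675  0.249 -0.289] F [-0.9 -4.9  6. ] p [493.1 212.6 152.2] w 0.588 j6 0.95
```

Request:
apply_moves([
  [0, 0, 0, -1],
])

```text
t: 9.7
tool_pos: [493.1, 212.6, 152.2]
tcp_rot: [1.651, 0.847, -1.65]
contact_force: [-0.8, -4.5, 6.8]
width: 0.589
```

```bash
python3 -c "
from h import *
st()"
```

```text
t 9.70 yaw -35.63 T [-0.669  0.222 -0.372] F [-0.8 -4.5  6.8] p [493.1 212.6 152.2] w 0.589 j6 0.93
```

Request:
apply_moves([
  [0, 0, 0, -1],
])

```text
t: 9.82
tool_pos: [493.1, 212.6, 152.3]
tcp_rot: [1.64, 0.859, -1.638]
contact_force: [-0.3, -4.9, 7.0]
width: 0.593
```

```bash
python3 -c "
from h import *
st()"
```

```text
t 9.82 yaw -34.65 T [-0.689  0.274 -0.548] F [-0.3 -4.9  7. ] p [493.1 212.6 152.3] w 0.593 j6 0.91
```

Request:
apply_moves([
  [0, 0, 0, -0.5],
])

```text
t: 9.95
tool_pos: [493.1, 212.6, 152.2]
tcp_rot: [1.634, 0.865, -1.633]
contact_force: [-0.6, -5.3, 6.5]
width: 0.591
```

```bash
python3 -c "
from h import *
st();a=snap('scene','s3.png');st();cv2.imwrite('pics/c3.png',cv2.resize(a['frame'][210:255,350:410],(800,600),interpolation=cv2.INTER_CUBIC))"
```

```text
t 9.95 yaw -34.18 T [-0.723  0.23  -0.585] F [-0.6 -5.3  6.5] p [493.1 212.6 152.2] w 0.591 j6 0.90
t 10.00 yaw -34.17 T [-0.702  0.204 -0.674] F [-0.3 -4.3  6.8] p [493.1 212.6 152.3] w 0.588 j6 0.90
```

View pics/c3.png

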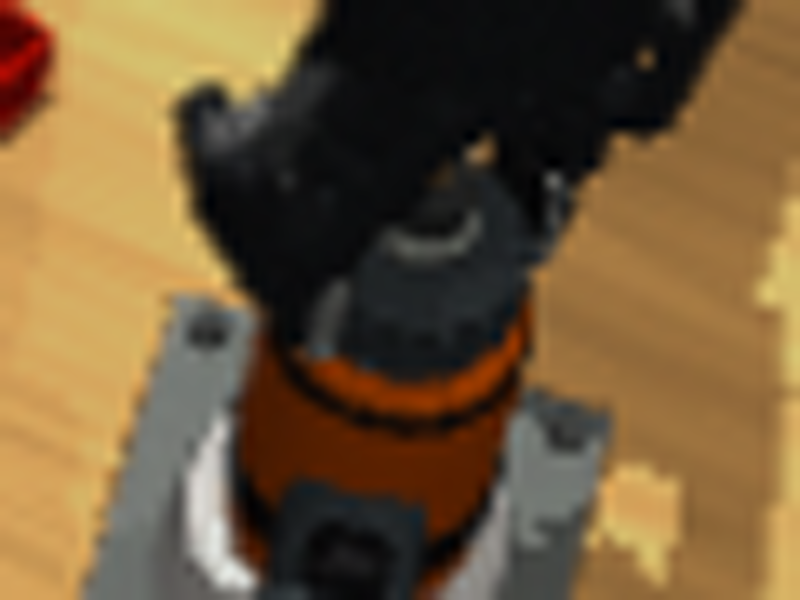

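The mark is hidden behind the gripper. The torque reached 0.63 N m, past any detent, at the steep slope of the driver's rubber (about 0.15 N m/deg). That is the stop, with zero load at a yaw of about -38.4. Going down I felt two clicks at a pitch of about 14°. Now clockwise, counting.

Request:
apply_moves([
  [0, 0, 0, 1],
  [0, 0, 0, 2],
  [0, 0, 0, 3],
  [0, 0, 0, 4],
  [0, 0, 0, 4],
])

```text
t: 10.62
tool_pos: [493.1, 212.6, 152.2]
tcp_rot: [1.68, 0.816, -1.679]
contact_force: [-1.4, -4.7, 6.1]
width: 0.587
```

```bash
python3 -c "
from h import *
st()"
```

```text
t 10.62 yaw -38.10 T [-0.658  0.217  0.002] F [-1.4 -4.7  6.1] p [493.1 212.6 152.2] w 0.587 j6 0.97
```

Request:
apply_moves([
  [0, 0, 0, 2],
])

```text
t: 10.75
tool_pos: [493.0, 212.6, 152.2]
tcp_rot: [1.704, 0.791, -1.703]
contact_force: [-1.5, -4.0, 6.7]
width: 0.589
```

```bash
python3 -c "
from h import *
st()"
```

```text
t 10.75 yaw -40.12 T [-0.688  0.277  0.139] F [-1.5 -4.   6.7] p [493.  212.6 152.2] w 0.589 j6 1.01
```

Request:
apply_moves([
  [0, 0, 0, 2],
])

```text
t: 10.88
tool_pos: [492.9, 212.6, 152.2]
tcp_rot: [1.726, 0.766, -1.726]
contact_force: [-2.6, -5.2, 7.1]
width: 0.594
```

```bash
python3 -c "
from h import *
st()"
```

```text
t 10.88 yaw -42.10 T [-0.717  0.271  0.302] F [-2.6 -5.2  7.1] p [492.9 212.6 152.2] w 0.594 j6 1.04
```

Request:
apply_moves([
  [0, 0, 0, 1],
])

```text
t: 11.0
tool_pos: [492.9, 212.7, 152.2]
tcp_rot: [1.737, 0.753, -1.737]
contact_force: [-3.3, -4.6, 8.0]
width: 0.592
```

```bash
python3 -c "
from h import *
st()"
```

```text
t 11.00 yaw -43.05 T [-0.732  0.32   0.42 ] F [-3.3 -4.6  8. ] p [492.9 212.7 152.2] w 0.592 j6 1.06
```

Request:
apply_moves([
  [0, 0, 0, 1],
])

```text
t: 11.12
tool_pos: [492.8, 212.6, 152.2]
tcp_rot: [1.749, 0.74, -1.748]
contact_force: [-2.3, -4.0, 6.9]
width: 0.589
```

```bash
python3 -c "
from h import *
st()"
```

```text
t 11.12 yaw -44.04 T [-0.758  0.332  0.41 ] F [-2.3 -4.   6.9] p [492.8 212.6 152.2] w 0.589 j6 1.08
```

Request:
apply_moves([
  [0, 0, 0, 1],
])

```text
t: 11.25
tool_pos: [492.9, 212.6, 152.2]
tcp_rot: [1.76, 0.727, -1.76]
contact_force: [-1.2, -4.2, 6.8]
width: 0.59
```

```bash
python3 -c "
from h import *
st()"
```

```text
t 11.25 yaw -45.05 T [-0.725  0.318  0.297] F [-1.2 -4.2  6.8] p [492.9 212.6 152.2] w 0.590 j6 1.09
```

Request:
apply_moves([
  [0, 0, 0, 1],
])

```text
t: 11.38
tool_pos: [493.2, 212.6, 152.2]
tcp_rot: [1.773, 0.713, -1.771]
contact_force: [-0.1, -5.3, 7.2]
width: 0.588
```

```bash
python3 -c "
from h import *
st()"
```

```text
t 11.38 yaw -46.11 T [-0.658  0.232 -0.048] F [-0.1 -5.3  7.2] p [493.2 212.6 152.2] w 0.588 j6 1.11
```

Request:
apply_moves([
  [0, 0, 0, 1],
])

```text
t: 11.5
tool_pos: [493.3, 212.6, 152.2]
tcp_rot: [1.785, 0.699, -1.783]
contact_force: [0.3, -5.3, 7.3]
width: 0.588
```

```bash
python3 -c "
from h import *
st()"
```

```text
t 11.50 yaw -47.14 T [-0.657  0.263 -0.145] F [ 0.3 -5.3  7.3] p [493.3 212.6 152.2] w 0.588 j6 1.13
```

Request:
apply_moves([
  [0, 0, 0, 1],
])

```text
t: 11.62
tool_pos: [493.3, 212.6, 152.3]
tcp_rot: [1.797, 0.686, -1.794]
contact_force: [0.3, -4.5, 6.4]
width: 0.59
```

```bash
python3 -c "
from h import *
st()"
```

```text
t 11.62 yaw -48.15 T [-0.636  0.254 -0.093] F [ 0.3 -4.5  6.4] p [493.3 212.6 152.3] w 0.590 j6 1.15
```

Request:
apply_moves([
  [0, 0, 0, 1],
])

```text
t: 11.75
tool_pos: [493.3, 212.6, 152.3]
tcp_rot: [1.808, 0.672, -1.806]
contact_force: [-0.8, -4.5, 6.7]
width: 0.587
```

```bash
python3 -c "
from h import *
st()"
```

```text
t 11.75 yaw -49.15 T [-0.645  0.248 -0.127] F [-0.8 -4.5  6.7] p [493.3 212.6 152.3] w 0.587 j6 1.17
```

Click 1 came at a yaw of about -45.5.

Request:
apply_moves([
  [0, 0, 0, 2],
])

```text
t: 11.88
tool_pos: [493.2, 212.6, 152.2]
tcp_rot: [1.83, 0.644, -1.829]
contact_force: [-0.7, -4.9, 6.6]
width: 0.586
```

```bash
python3 -c "
from h import *
st()"
```

```text
t 11.88 yaw -51.16 T [-0.649  0.193  0.023] F [-0.7 -4.9  6.6] p [493.2 212.6 152.2] w 0.586 j6 1.20
```

Request:
apply_moves([
  [0, 0, 0, 2],
])

```text
t: 12.0
tool_pos: [493.1, 212.6, 152.2]
tcp_rot: [1.852, 0.616, -1.851]
contact_force: [-1.7, -4.7, 6.5]
width: 0.591
```

```bash
python3 -c "
from h import *
st()"
```

```text
t 12.00 yaw -53.14 T [-0.709  0.179  0.125] F [-1.7 -4.7  6.5] p [493.1 212.6 152.2] w 0.591 j6 1.24
```

Request:
apply_moves([
  [0, 0, 0, 2],
])

```text
t: 12.12
tool_pos: [493.0, 212.6, 152.2]
tcp_rot: [1.874, 0.588, -1.873]
contact_force: [-1.9, -4.9, 6.0]
width: 0.589
```

```bash
python3 -c "
from h import *
st()"
```

```text
t 12.12 yaw -55.11 T [-0.712  0.216  0.204] F [-1.9 -4.9  6. ] p [493.  212.6 152.2] w 0.589 j6 1.27
```

Request:
apply_moves([
  [0, 0, 0, 1],
])

```text
t: 12.25
tool_pos: [493.0, 212.6, 152.2]
tcp_rot: [1.884, 0.573, -1.883]
contact_force: [-1.2, -4.4, 6.9]
width: 0.594
```

```bash
python3 -c "
from h import *
st()"
```

```text
t 12.25 yaw -56.08 T [-0.775  0.28   0.275] F [-1.2 -4.4  6.9] p [493.  212.6 152.2] w 0.594 j6 1.29
```

Request:
apply_moves([
  [0, 0, 0, 1],
])

```text
t: 12.38
tool_pos: [492.9, 212.6, 152.2]
tcp_rot: [1.895, 0.559, -1.894]
contact_force: [-2.7, -4.1, 6.7]
width: 0.59
```

```bash
python3 -c "
from h import *
st()"
```

```text
t 12.38 yaw -57.05 T [-0.726  0.3    0.334] F [-2.7 -4.1  6.7] p [492.9 212.6 152.2] w 0.590 j6 1.30
```

Request:
apply_moves([
  [0, 0, 0, 1],
])

```text
t: 12.5
tool_pos: [492.9, 212.6, 152.2]
tcp_rot: [1.905, 0.544, -1.905]
contact_force: [-2.2, -5.2, 7.6]
width: 0.589
```

```bash
python3 -c "
from h import *
st()"
```

```text
t 12.50 yaw -58.04 T [-0.749  0.365  0.457] F [-2.2 -5.2  7.6] p [492.9 212.6 152.2] w 0.589 j6 1.32
```

Request:
apply_moves([
  [0, 0, 0, 1],
])

```text
t: 12.62
tool_pos: [492.8, 212.6, 152.2]
tcp_rot: [1.916, 0.53, -1.916]
contact_force: [-2.5, -4.7, 7.9]
width: 0.589
```

```bash
python3 -c "
from h import *
st()"
```

```text
t 12.62 yaw -59.02 T [-0.735  0.37   0.528] F [-2.5 -4.7  7.9] p [492.8 212.6 152.2] w 0.589 j6 1.34
```

Request:
apply_moves([
  [0, 0, 0, 1],
])

```text
t: 12.75
tool_pos: [492.9, 212.6, 152.2]
tcp_rot: [1.927, 0.514, -1.926]
contact_force: [-0.1, -5.1, 6.0]
width: 0.594
```

```bash
python3 -c "
from h import *
st()"
```

```text
t 12.75 yaw -60.05 T [-0.707  0.022  0.17 ] F [-0.1 -5.1  6. ] p [492.9 212.6 152.2] w 0.594 j6 1.36
```

Request:
apply_moves([
  [0, 0, 0, 1],
])

```text
t: 12.88
tool_pos: [493.2, 212.6, 152.2]
tcp_rot: [1.94, 0.498, -1.937]
contact_force: [0.2, -5.8, 5.1]
width: 0.591
```

```bash
python3 -c "
from h import *
st()"
```

```text
t 12.88 yaw -61.11 T [-0.62   0.077 -0.006] F [ 0.2 -5.8  5.1] p [493.2 212.6 152.2] w 0.591 j6 1.37
```

Request:
apply_moves([
  [0, 0, 0, 1],
])

```text
t: 13.0
tool_pos: [493.3, 212.6, 152.2]
tcp_rot: [1.951, 0.482, -1.948]
contact_force: [0.1, -4.0, 5.5]
width: 0.584
```

```bash
python3 -c "
from h import *
st()"
```

```text
t 13.00 yaw -62.15 T [-0.64   0.134 -0.155] F [ 0.1 -4.   5.5] p [493.3 212.6 152.2] w 0.584 j6 1.39
```

Click 2 came at about -59.5.

Request:
apply_moves([
  [0, 0, 0, 2],
])

```text
t: 13.12
tool_pos: [493.2, 212.6, 152.2]
tcp_rot: [1.972, 0.451, -1.97]
contact_force: [-0.4, -5.2, 6.1]
width: 0.589
```

```bash
python3 -c "
from h import *
st()"
```

```text
t 13.12 yaw -64.16 T [-0.596  0.161 -0.029] F [-0.4 -5.2  6.1] p [493.2 212.6 152.2] w 0.589 j6 1.43
```

Request:
apply_moves([
  [0, 0, 0, 2],
])

```text
t: 13.25
tool_pos: [493.2, 212.6, 152.3]
tcp_rot: [1.993, 0.42, -1.991]
contact_force: [-1.7, -5.1, 5.2]
width: 0.586
```

```bash
python3 -c "
from h import *
st()"
```

```text
t 13.25 yaw -66.15 T [-0.76   0.214  0.073] F [-1.7 -5.1  5.2] p [493.2 212.6 152.3] w 0.586 j6 1.46
```

Request:
apply_moves([
  [0, 0, 0, 2],
])

```text
t: 13.38
tool_pos: [493.1, 212.6, 152.2]
tcp_rot: [2.013, 0.388, -2.011]
contact_force: [-1.3, -3.4, 6.2]
width: 0.588
```

```bash
python3 -c "
from h import *
st()"
```

```text
t 13.38 yaw -68.13 T [-0.682  0.273  0.201] F [-1.3 -3.4  6.2] p [493.1 212.6 152.2] w 0.588 j6 1.50
```

Request:
apply_moves([
  [0, 0, 0, 1],
])

```text
t: 13.5
tool_pos: [493.0, 212.7, 152.2]
tcp_rot: [2.023, 0.372, -2.021]
contact_force: [-1.6, -4.9, 6.6]
width: 0.591
```

```bash
python3 -c "
from h import *
st()"
```

```text
t 13.50 yaw -69.08 T [-0.779  0.27   0.238] F [-1.6 -4.9  6.6] p [493.  212.7 152.2] w 0.591 j6 1.51
```

Request:
apply_moves([
  [0, 0, 0, 1],
])

```text
t: 13.62
tool_pos: [493.0, 212.6, 152.2]
tcp_rot: [2.032, 0.356, -2.031]
contact_force: [-1.8, -4.5, 5.8]
width: 0.587
```

```bash
python3 -c "
from h import *
st()"
```

```text
t 13.62 yaw -70.06 T [-0.707  0.305  0.371] F [-1.8 -4.5  5.8] p [493.  212.6 152.2] w 0.587 j6 1.53
```

Request:
apply_moves([
  [0, 0, 0, 1],
])

```text
t: 13.75
tool_pos: [493.0, 212.6, 152.2]
tcp_rot: [2.043, 0.339, -2.041]
contact_force: [-2.4, -4.8, 6.0]
width: 0.589
```

```bash
python3 -c "
from h import *
st()"
```

```text
t 13.75 yaw -71.06 T [-0.662  0.263  0.288] F [-2.4 -4.8  6. ] p [493.  212.6 152.2] w 0.589 j6 1.55
```

Request:
apply_moves([
  [0, 0, 0, 1],
])

```text
t: 13.88
tool_pos: [493.0, 212.6, 152.2]
tcp_rot: [2.053, 0.323, -2.051]
contact_force: [-1.9, -5.2, 5.9]
width: 0.593
```

```bash
python3 -c "
from h import *
st()"
```

```text
t 13.88 yaw -72.07 T [-0.645  0.287  0.294] F [-1.9 -5.2  5.9] p [493.  212.6 152.2] w 0.593 j6 1.57
```

Request:
apply_moves([
  [0, 0, 0, 1],
])

```text
t: 14.0
tool_pos: [493.0, 212.6, 152.2]
tcp_rot: [2.063, 0.306, -2.061]
contact_force: [-1.7, -5.1, 6.8]
width: 0.59
```

```bash
python3 -c "
from h import *
st()"
```

```text
t 14.00 yaw -73.06 T [-0.674  0.328  0.356] F [-1.7 -5.1  6.8] p [493.  212.6 152.2] w 0.590 j6 1.58
```

Request:
apply_moves([
  [0, 0, 0, 1],
])

```text
t: 14.12
tool_pos: [493.0, 212.6, 152.3]
tcp_rot: [2.073, 0.289, -2.071]
contact_force: [0.2, -4.6, 6.3]
width: 0.588
```

```bash
python3 -c "
from h import *
st()"
```

```text
t 14.12 yaw -74.06 T [-0.658  0.036  0.16 ] F [ 0.2 -4.6  6.3] p [493.  212.6 152.3] w 0.588 j6 1.60
```

Request:
apply_moves([
  [0, 0, 0, 1],
])

```text
t: 14.25
tool_pos: [493.2, 212.6, 152.3]
tcp_rot: [2.084, 0.271, -2.081]
contact_force: [0.5, -5.3, 6.2]
width: 0.587
```

```bash
python3 -c "
from h import *
st()"
```

```text
t 14.25 yaw -75.10 T [-0.673  0.119 -0.025] F [ 0.5 -5.3  6.2] p [493.2 212.6 152.3] w 0.587 j6 1.62
```

Click 3 came at about -73.7.

Request:
apply_moves([
  [0, 0, 0, 2],
])

```text
t: 14.38
tool_pos: [493.3, 212.6, 152.2]
tcp_rot: [2.104, 0.236, -2.101]
contact_force: [-0.9, -4.3, 5.9]
width: 0.592
```

```bash
python3 -c "
from h import *
st()"
```

```text
t 14.38 yaw -77.16 T [-0.68   0.122 -0.077] F [-0.9 -4.3  5.9] p [493.3 212.6 152.2] w 0.592 j6 1.65
```

Request:
apply_moves([
  [0, 0, 0, 2],
])

```text
t: 14.5
tool_pos: [493.2, 212.6, 152.3]
tcp_rot: [2.123, 0.2, -2.12]
contact_force: [-1.4, -5.2, 6.6]
width: 0.59
```

```bash
python3 -c "
from h import *
st()"
```

```text
t 14.50 yaw -79.16 T [-0.741  0.167  0.031] F [-1.4 -5.2  6.6] p [493.2 212.6 152.3] w 0.590 j6 1.69
```

Request:
apply_moves([
  [0, 0, 0, 2],
])

```text
t: 14.62
tool_pos: [493.1, 212.5, 152.2]
tcp_rot: [2.142, 0.165, -2.139]
contact_force: [-1.3, -5.2, 6.2]
width: 0.59
```

```bash
python3 -c "
from h import *
st()"
```

```text
t 14.62 yaw -81.13 T [-0.682  0.224  0.092] F [-1.3 -5.2  6.2] p [493.1 212.5 152.2] w 0.590 j6 1.72
```

Request:
apply_moves([
  [0, 0, 0, 2],
])

```text
t: 14.75
tool_pos: [493.0, 212.5, 152.2]
tcp_rot: [2.16, 0.129, -2.158]
contact_force: [-1.3, -5.2, 7.6]
width: 0.591
```

```bash
python3 -c "
from h import *
st()"
```

```text
t 14.75 yaw -83.11 T [-0.719  0.29   0.254] F [-1.3 -5.2  7.6] p [493.  212.5 152.2] w 0.591 j6 1.76
```

Request:
apply_moves([
  [0, 0, 0, 1],
])

```text
t: 14.88
tool_pos: [493.0, 212.6, 152.2]
tcp_rot: [2.168, 0.111, -2.167]
contact_force: [-1.9, -4.7, 6.2]
width: 0.59
```

```bash
python3 -c "
from h import *
st()"
```

```text
t 14.88 yaw -84.07 T [-0.754  0.213  0.329] F [-1.9 -4.7  6.2] p [493.  212.6 152.2] w 0.590 j6 1.78
```

Request:
apply_moves([
  [0, 0, 0, 1],
])

```text
t: 15.0
tool_pos: [492.9, 212.6, 152.2]
tcp_rot: [2.177, 0.093, -2.176]
contact_force: [-3.3, -5.4, 6.9]
width: 0.589
```

```bash
python3 -c "
from h import *
st()"
```

```text
t 15.00 yaw -85.05 T [-0.71   0.319  0.406] F [-3.3 -5.4  6.9] p [492.9 212.6 152.2] w 0.589 j6 1.79
```

Request:
apply_moves([
  [0, 0, 0, 1],
])

```text
t: 15.12
tool_pos: [492.9, 212.6, 152.2]
tcp_rot: [2.186, 0.074, -2.185]
contact_force: [-2.5, -3.9, 6.9]
width: 0.587
```

```bash
python3 -c "
from h import *
st()"
```

```text
t 15.12 yaw -86.04 T [-0.733  0.374  0.438] F [-2.5 -3.9  6.9] p [492.9 212.6 152.2] w 0.587 j6 1.81
```

Request:
apply_moves([
  [0, 0, 0, 1],
])

```text
t: 15.25
tool_pos: [492.8, 212.6, 152.2]
tcp_rot: [2.195, 0.056, -2.194]
contact_force: [-3.6, -4.5, 7.0]
width: 0.585
```

```bash
python3 -c "
from h import *
st()"
```

```text
t 15.25 yaw -87.03 T [-0.672  0.37   0.567] F [-3.6 -4.5  7. ] p [492.8 212.6 152.2] w 0.585 j6 1.83
```

Request:
apply_moves([
  [0, 0, 0, 1],
])

```text
t: 15.38
tool_pos: [493.0, 212.5, 152.2]
tcp_rot: [2.205, 0.036, -2.203]
contact_force: [-1.9, -5.3, 6.9]
width: 0.588
```

```bash
python3 -c "
from h import *
st()"
```

```text
t 15.38 yaw -88.04 T [-0.714  0.336  0.3  ] F [-1.9 -5.3  6.9] p [493.  212.5 152.2] w 0.588 j6 1.84
```

Request:
apply_moves([
  [0, 0, 0, 1],
])

```text
t: 15.5
tool_pos: [493.2, 212.5, 152.2]
tcp_rot: [2.215, 0.016, -2.211]
contact_force: [-0.3, -6.1, 6.6]
width: 0.593
```

```bash
python3 -c "
from h import *
st()"
```

```text
t 15.50 yaw -89.10 T [-0.71   0.116 -0.009] F [-0.3 -6.1  6.6] p [493.2 212.5 152.2] w 0.593 j6 1.86
```

Request:
apply_moves([
  [0, 0, 0, 1],
])

```text
t: 15.62
tool_pos: [493.4, 212.5, 152.2]
tcp_rot: [-2.223, 0.004, 2.219]
contact_force: [-0.4, -5.1, 5.4]
width: 0.589
```

```bash
python3 -c "
from h import *
st()"
```

```text
t 15.62 yaw -90.15 T [-0.745  0.129 -0.102] F [-0.4 -5.1  5.4] p [493.4 212.5 152.2] w 0.589 j6 1.88
```

Request:
apply_moves([
  [0, 0, 0, 1],
])

```text
t: 15.75
tool_pos: [493.4, 212.5, 152.3]
tcp_rot: [-2.214, 0.023, 2.21]
contact_force: [-0.7, -4.8, 6.7]
width: 0.585
```

```bash
python3 -c "
from h import *
st()"
```

```text
t 15.75 yaw -91.15 T [-0.785  0.136 -0.092] F [-0.7 -4.8  6.7] p [493.4 212.5 152.3] w 0.585 j6 1.90
```

Request:
apply_moves([
  [0, 0, 0, 1],
])

```text
t: 15.88
tool_pos: [493.3, 212.5, 152.2]
tcp_rot: [-2.205, 0.042, 2.201]
contact_force: [-0.8, -4.5, 6.7]
width: 0.591
```

```bash
python3 -c "
from h import *
st()"
```

```text
t 15.88 yaw -92.14 T [-0.8    0.107 -0.04 ] F [-0.8 -4.5  6.7] p [493.3 212.5 152.2] w 0.591 j6 1.92
```

Request:
apply_moves([
  [0, 0, 0, 1],
  [0, 0, 0, 1],
])

```text
t: 16.12
tool_pos: [493.2, 212.5, 152.2]
tcp_rot: [-2.196, 0.06, 2.193]
contact_force: [-0.8, -5.7, 6.6]
width: 0.594
```

```bash
python3 -c "
from h import *
st()"
```

```text
t 16.12 yaw -93.09 T [-0.753  0.111  0.03 ] F [-0.8 -5.7  6.6] p [493.2 212.5 152.2] w 0.594 j6 1.93
```

Click 4 came at about -87.7, and the collar now rests at zero torque at -93. Releasing and rising.

Request:
apply_moves([
  [0, 0, 0, 0],
  [0, 0, 0, 0],
  [0, 0, 0, 0],
  [0, 0, 0, 0],
  [0, 0, 0, 0],
  [0, 0, 0, 0],
  [0, 0, 0, 0],
], gripper=1)

```text
t: 17.0
tool_pos: [492.7, 213.0, 151.4]
tcp_rot: [-2.194, 0.06, 2.194]
contact_force: [0.5, 0.6, -0.2]
width: 0.999
```

Request:
apply_moves([
  [-5, 0, 0, 0],
  [-20, 0, 0, 0],
  [-45, 0, 0, 0],
  [-75, 0, 0, 0],
  [-105, 0, 0, 0],
  [-130, 0, 0, 0],
  [-145, 0, 0, 0],
  [-150, 0, 0, 0],
])

```text
t: 18.0
tool_pos: [493.0, 213.1, 302.9]
tcp_rot: [-2.196, 0.059, 2.191]
contact_force: [-0.6, 0.7, 0.5]
width: 1.004
```

Run:
```python
from h import *
import pickle
st();a=snap('scene','s4.png')
a0,_=pickle.load(open('v0.pkl','rb'))
f=lambda s:cv2.resize(s['frame'][205:250,355:405],(400,360),interpolation=cv2.INTER_CUBIC)
cv2.imwrite('pics/c4.png',np.hstack([f(a0),f(a)]))
for th in (144.5,144.5-13.8,144.5-27.6,144.5-41.4):
    p=proj(a,[492.5+20*np.cos(np.radians(th)),212.7+20*np.sin(np.radians(th)),179])[0]
    print(th,p.round(1),((p-[355,205])*8).round())
```

```text
t 18.00 yaw -93.11 T [-0.047 -0.025 -0.038] F [-0.6  0.7  0.5] p [493.  213.1 302.9] w 1.004 j6 1.93
144.5 [386.9 224.7] [255. 158.]
130.7 [387.5 225.9] [260. 167.]
116.9 [387.8 227.2] [262. 178.]
103.1 [387.7 228.5] [261. 188.]
```

View pics/c4.png

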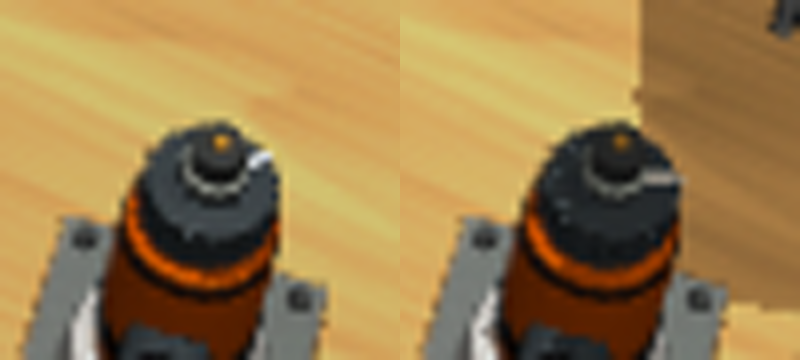

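The mark moved from crop (262,157) to (662-400,179). The prediction for two clicks above the starting setting, i.e. four from the stop, was (262,178), so they agree. Next is the white checker's button, with the fingers shut.

Request:
apply_moves([
  [0, 10, 0, 0],
  [0, 30, -1, 0],
  [0, 60, -2, 0],
  [0, 95, -3, 0],
  [0, 130, -4, 0],
  [0, 165, -6, 0],
  [0, 200, -7, 0],
  [0, 235, -9, 0],
  [0, 270, -10, 0],
  [0, 305, -12, 0],
  [0, 340, -13, 0],
  [0, 375, -14, 0],
  [0, 400, -15, 0],
  [0, 417, -16, 0],
  [0, 425, -16.5, 0],
  [0, 425, -16.5, 0],
  [0, 425, -16.5, 0],
], gripper=-1)

```text
t: 20.18
tool_pos: [486.1, -211.7, 301.3]
tcp_rot: [-2.194, 0.058, 2.194]
contact_force: [0.9, 0.0, 0.2]
width: 0.004
```

Request:
apply_moves([
  [10, 0, 0, 0],
  [35, 0, 0, 0],
  [70, 0, 0, 0],
  [105, 0, 0, 0],
  [140, 0, 0, 0],
  [165, 0, 0, 0],
  [185, 0, 0, 0],
  [200, 0, 0, 0],
  [210, 0, 0, 0],
  [212, 0, 0, 0],
  [212, 0, 0, 0],
])

```text
t: 21.55
tool_pos: [486.5, -212.5, 89.9]
tcp_rot: [-2.195, 0.06, 2.193]
contact_force: [-0.4, -0.9, 0.4]
width: 0.002
```

Run:
```python
from h import *
st();a=snap('scene','s5.png');b=snap('top')
f=lambda s,x,y:cv2.resize(s['frame'][y:y+75,x:x+100],(400,300),interpolation=cv2.INTER_CUBIC)
cv2.imwrite('pics/c5.png',np.hstack([f(a,225,150),f(b,332,160)]))
```

```text
t 21.55 yaw -93.12 T [-0.    -0.002  0.038] F [-0.4 -0.9  0.4] p [ 486.5 -212.5   89.9] w 0.002 j6 1.11
```

View pics/c5.png

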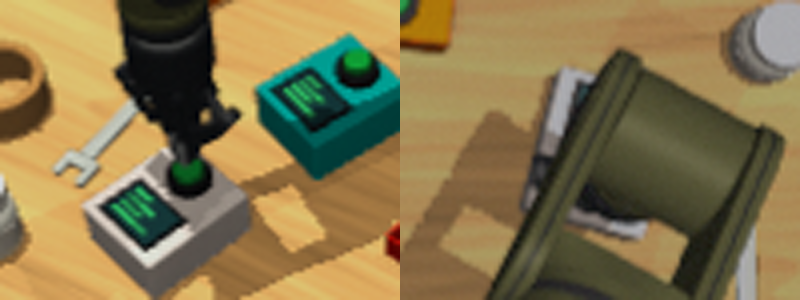

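The shut fingertips are over the green button of the white checker (crop (190,172)). Pressing gently while watching the force.

Request:
apply_moves([
  [3, 0, 0, 0],
  [6, 0, 0, 0],
  [9, 0, 0, 0],
  [11, 0, 0, 0],
])

```text
t: 22.15
tool_pos: [485.9, -212.2, 77.9]
tcp_rot: [-2.193, 0.059, 2.194]
contact_force: [-1.1, -0.4, -0.7]
width: -0.002
```

Request:
apply_moves([
  [1, 0, 0, 0],
  [2, 0, 0, 0],
])

```text
t: 22.4
tool_pos: [486.0, -212.3, 76.4]
tcp_rot: [-2.193, 0.059, 2.194]
contact_force: [-1.3, 0.3, 2.1]
width: -0.001
```

Request:
apply_moves([
  [1, 0, 0, 0],
  [2, 0, 0, 0],
])

```text
t: 22.65
tool_pos: [486.0, -212.3, 74.5]
tcp_rot: [-2.194, 0.06, 2.194]
contact_force: [-0.9, 0.1, 2.8]
width: -0.002
```

Request:
apply_moves([
  [1, 0, 0, 0],
  [2, 0, 0, 0],
])

```text
t: 22.9
tool_pos: [486.0, -212.3, 72.5]
tcp_rot: [-2.194, 0.06, 2.194]
contact_force: [-2.7, 1.8, 4.4]
width: 0.001
```

Request:
apply_moves([
  [0.5, 0, 0, 0],
  [1, 0, 0, 0],
])

```text
t: 23.15
tool_pos: [486.1, -212.3, 71.5]
tcp_rot: [-2.194, 0.06, 2.194]
contact_force: [-2.0, 1.1, 4.3]
width: -0.0
```

Request:
apply_moves([
  [0.5, 0, 0, 0],
  [0.5, 0, 0, 0],
])

```text
t: 23.4
tool_pos: [486.1, -212.3, 71.0]
tcp_rot: [-2.194, 0.06, 2.194]
contact_force: [-2.4, 1.1, 6.0]
width: -0.0
```

Request:
apply_moves([
  [0.5, 0, 0, 0],
  [0.5, 0, 0, 0],
])

```text
t: 23.65
tool_pos: [486.1, -212.3, 71.0]
tcp_rot: [-2.194, 0.059, 2.194]
contact_force: [-4.3, 2.1, 7.3]
width: -0.003
```

Request:
apply_moves([
  [0.5, 0, 0, 0],
  [0.5, 0, 0, 0],
])

```text
t: 23.9
tool_pos: [486.1, -212.4, 71.0]
tcp_rot: [-2.193, 0.059, 2.194]
contact_force: [-4.2, 3.0, 10.8]
width: 0.004
```

Request:
apply_moves([
  [0.5, 0, 0, 0],
  [0.5, 0, 0, 0],
  [0.5, 0, 0, 0],
])

```text
t: 24.28
tool_pos: [486.1, -212.4, 70.9]
tcp_rot: [-2.193, 0.059, 2.194]
contact_force: [-6.0, 4.1, 13.2]
width: -0.001
```

It is fully down: the travel stopped at z = 71.0 while the force climbed. Releasing straight up.

Request:
apply_moves([
  [-3, 0, 0, 0],
  [-8, 0, 0, 0],
  [-20, 0, 0, 0],
  [-45, 0, 0, 0],
  [-75, 0, 0, 0],
  [-110, 0, 0, 0],
  [-140, 0, 0, 0],
  [-155, 0, 0, 0],
  [-160, 0, 0, 0],
  [-160, 0, 0, 0],
])

```text
t: 25.52
tool_pos: [485.7, -212.1, 228.4]
tcp_rot: [-2.192, 0.059, 2.195]
contact_force: [-0.1, -0.6, 0.1]
width: 0.002
```

Run:
```python
from h import *
import pickle
st();a=snap('scene','s6.png')
f=lambda s,x,y:cv2.resize(s['frame'][y:y+90,x:x+120],(400,300),interpolation=cv2.INTER_CUBIC)
cv2.imwrite('pics/c6.png',np.hstack([f(a,205,140),f(a,325,195)]))
```

```text
t 25.52 yaw -93.11 T [-0.068  0.021  0.046] F [-0.1 -0.6  0.1] p [ 485.7 -212.1  228.4] w 0.002 j6 1.11
```

View pics/c6.png

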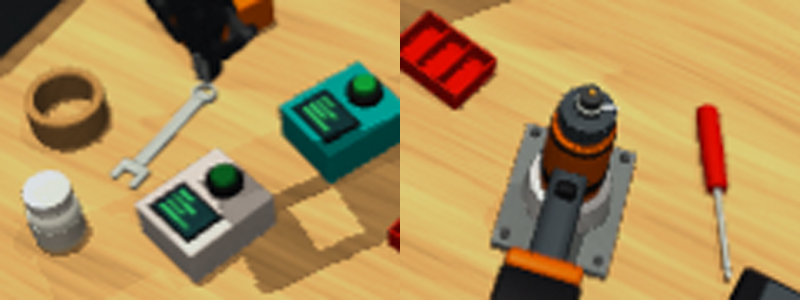

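The button is back up (crop (225,180)), the collar mark still points right (crop (608,107)), everything else is where it was, and the arm is clear.

```bash
python3 -c "
from workcell import workorder
print(workorder.finish_job())"
```

```text
the job is handed in; nothing more can be done
None
```

I set the collar four clicks clockwise from its counter-clockwise stop, let go of it, then pressed and released the green button on the white checker. The job was handed in at about 25.5 s; `finish_job` gave no verdict.

- **Stop:** I felt two clicks on the way down. Then the torque rose steeply to about 0.6–0.67 N m, above any detent and below the 0.95 N m wrenching limit, and I took that as the stop.
- **Four clicks back:** They came about 14° apart. I let go where the torque was close to zero.
- **Mark check:** After release, the white mark was within about one enlarged-crop pixel of where four clicks should put it.
- **Button:** It bottomed out after about 6 mm, with at most about 13 N vertical force (15 N in total), and sprang back up.
- **Last view:** The loose items in the final crops had not visibly moved, and the arm was touching nothing.

Two checks were limited: the gripper hid the mark at the stop, so that position rests on torque alone. One click on the way down also fell away less sharply than the others, but the click spacing was consistent both ways. No check disagreed.

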